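Lock a half bottle away behind a gravity-latched gate

TASK

Put the half bottle with the red capsule into the empty place of the bottle lock-up: slide it in upright through the open front, its neck along the slot in the top plate, set it down softly and let it go. Then shut the gate: lift the latch bar, swing the gate home with the bar held up over the catch, press it gently against its rubber buffer, no harder than the buffer gives, and lower the bar behind the catch, so that the gate stays latched on its own. Do not slam or force the gate or the bar, and leave the other bottles and the glasses where they stand.

Things in the scene. Friction and masses are not known exactly. Their poses are not given: they have to be found in the camera images.
- locker: bottle lock-up fixed to the counter (lengths in mm): dark steel grille box 120 deep (x), 250 wide (y), 180 high, open at its front (-x), which the gate closes. Origin: centre of its underside, x to the back, y to its left, z up. Wooden floor, top 8 above the counter. Top plate 176 to 180 above the counter with two slots for bottle necks, 40 wide, open to the front, ending at x=+31
- bay (a point): centre, on the floor, of the empty right place of the lock-up (locker x=+10, y=-45). Its slot runs along y=-45 from the front edge of the top plate (x=-55). Push a bottle in along the locker's x: shoulder under the plate (8 mm of play in height), neck in the slot (4.5 mm of play each side)
- keeper: brass studs on the lock-up's right front post (locker x=-55, y=-117) that carry the catch and the rubber buffer; origin and axes as locker. Catch and buffer are clamped on the studs as one piece, set up to 12 mm further in (+x) or out (-x) than nominal: this setting is not measured and must be felt by pressing the gate on the buffer
- catch_nominal (a point): top of the inner face of the catch's nose at nominal setting (fixed point, does not follow the setting; 161 above the counter). The steel catch is a hook open upward: blunt nose 10 thick (x), 14 wide (y), 18 high above its floor, on which the bar comes to rest behind the nose (inner side)
- buffer_nominal (a point): tip of the rubber buffer at nominal setting, unpressed (fixed point). It meets the inner face of the gate's free edge 208 from the hinge axis, 2.5 mm before the latched place; it pushes with 3 N at the latched place, 1.2 N more per mm, to a hard stop 3 mm past it. The bar can drop only while the gate is held some 0.5 to 3 mm past the latched place; let go sooner, the gate springs out
- gate (a joint): gate hinge, rad: 0 = shut (latched between -0.051 and 0.051, by the catch's setting), growing as it swings out, to 1.8; starts 1.3 to 1.65. Steel grille 215 wide, 168 high, 8 thick, hung on the left; stays where it is left. At q it points from the hinge along (-sin q, -cos q) in the locker's x, y; its outer face looks along (-cos q, sin q)
- gate_hinge (a point): point on the gate's hinge axis (locker x=-83, y=+111), 150 above the counter
- latch_bar (a joint): latch bar's pivot on the gate, rad: 0 = level, as it lies in the catch; positive = free end raised, to 0.5; -0.06 = drooping on its stop. The bar (0.16 kg) falls by its own weight. Above 0.13 it clears the catch's nose; at about 0.12 it lies on top of the nose, not latched
- latch_pivot (a point): pivot of the latch bar: 70 along the gate from the hinge axis, 8 outward of the gate's middle plane, 150 above the counter; moves with the gate. Pivot axis: the gate's normal. The bar is flat steel 6 thick, 14 high, on the gate's outer face, reaching 180 from the pivot, 35 past the gate's free edge
- latch_grip (a point): middle of the wooden grip block standing on the bar on a flat stalk: 14 thick across the gate, 20 along it, 36 high. With the bar level it lies 95 along the gate from the pivot and 74 above it, and turns about the pivot with the bar (up and back towards the hinge). Pinch it from above across its thickness; it can turn between the finger pads
- red_bottle: half bottle with a red capsule, 60 diameter, 243 high, 0.53 to 0.86 kg; origin: centre of its underside, z up. Body up to 135, shoulder 48 wide up to 160, neck 31 diameter from 160 to 242: grasp the neck. It stands on the counter to the right of the lock-up
- black_bottle: half bottle with a black capsule, same size, beside the red one (they change places): leave it alone
- gold_bottle: half bottle with a gold capsule, 60 diameter, 245 high, in the left place of the lock-up: leave it alone
- glass_a: empty tasting glass, 65 diameter, 155 high, to the left on the counter: leave it alone
- glass_b: tasting glass with red wine, 66 diameter, 157 high, to the left on the counter: leave it alone
There are look-alikes about, which are no part of the job. What is shaped like the red_bottle but orange or turquoise is not meant.

How it is judged:
By the outcome, as a careful person would: the job done as asked, in the order asked, and still so for the second after the job is handed in, with the robot touching nothing.
It also fails if it takes over 64 s, if anything falls off the work surface, if the arm or the gripper's body presses on something with over 40 N, if the wrist force passes 120 N, or if a joint passes its speed limit or range.

ROBOT

A 6-joint arm with a two-finger parallel gripper is mounted at the origin on a cart in front of the work surface, level with it; the furniture and walls round the work are solid. World frame = base frame: x ahead of the robot, y to its left, z up, the work surface at z = 0. Lengths are in m, angles in rad, forces in N, time in s.
With the tool pointing down it reaches from about 0.375 to 0.975 m from the base axis. Payload 3.8 kg.
Tool frame: the origin (TCP) lies at the very end of the fingers, on their centre line; the grasp point (between the pads) lies 19 mm behind it (env.tcp_to_grasp is the distance from the TCP to the grasp point, in m); z points along the fingers, y is the line along which they close (so a half turn about z gives the same grasp; the last joint's range is limited). The gripper opens to 88 mm and grips with 3 to 60 N. Pads are 18 mm wide; open, the fingers measure 123 mm over their backs; the gripper's body (75 mm by 187 mm) begins 45 mm behind the grasp point.
Start: joints at [1.083, 0.264, 1.604, -0, 1.274, -0.037], TCP at [0.294, 0.608, 0.239] pointing down, gripper open.
Joint ranges: [-2.63, 2.63], [-0.94, 2.18], [0.31, 2.57], [-1.31, 4.45], [0, 2.66], [-2.55, 2.55]. Speed limits (rad/s): [2.57, 2.57, 3.14, 3.14, 3.14, 3.14].

INTERFACE

Orientations are given as a rotation vector (axis times angle).
In Python, from cell import env gives the robot as it stands.
- The arm moves only by the tool play_rows, never from a script. Its argument "plan" is a list that holds one entry, the list of rows, each a list of 4 numbers: the shift along the tool's x, y, z in mm, then the turn about the tool's z in rad. In form: [[[dx, dy, dz, roll], ...]]. A call has 1 to 12 rows; each row is the pose to reach, as a shift and turn from the pose commanded when the call began, along the tool's axes at that moment; what a row does not reach only later rows make up. A row lasts 1/10 s, in which the tool goes at most 50 mm and 8.59 degrees, less where a joint would pass 70% of its speed; a pose out of reach is approached as far as the arm can. A call with a gripper value outside its range is refused whole. "fingers" is the closure in counts, from 0 (fully open) to 255 (shut), set as the call begins (left out, the last holds). The fingers move at their own pace and stop on an object; "newtons" is the grip in N (left out, the last holds). Time passes only in rows, so rows that repeat a pose let the fingers close. It gives the time, the measured TCP pose, the force, the opening and the grip force at its end, in the units of the state.
- env.get_state(): the state, without advancing time (a new reading comes with each control period).
- env.snapshot(name): name is "scene" or "top" or "wrist"; returns a dict with "img" (420x560x3 uint8, red, green, blue), "range_z" (420x560 float32, m along the optical axis (not along the pixel's ray), 0 where there is no reading), "fx", "fy", "cx", "cy" (pixels), "rvec" (rotation vector, rad) and "tvec" (3), from world to camera coordinates, as OpenCV has them; the wrist camera has in their place "T_tool_cam" (4x4, takes a point from camera to tool coordinates, whose origin is the TCP and whose axes are the flange's). Camera axes: x right, y down, z forward; pixel columns grow to the right and rows downward; lengths in m; the calibration is good to about 2 mm. A picture is of the moment at which its call begins: read the wrist's pose just before it.
- env.job_done(): hands the job in; it is judged then, once.
The state is a dict: "clock": time; "joint_positions": joint angles; "qvel": joint speeds; "joint_torque": joint torques, N m; "eef_pos": TCP position; "ee_rot": TCP orientation; "contact_force": force on the tool from outside, world axes, zero at the start; "ft_torque": the same for the moment, N m; "gripper_width": opening from 0.0 (shut) to 1.0 (fully open); "finger_force": force on a finger pad.
Only numpy, scipy, OpenCV 4.12 (cv2) and the standard library are available. Lean on these libraries where they do the work, as an engineer would, in place of code of your own. Each camera call takes 0.05 s, during which the arm holds its last target. There are 200 camera calls.

## Working session

There is one attempt and no reset: what is moved stays moved. The work goes in short steps, Python scripts to look and compute and a tool call to move; the robot and the scene stay as the last step left them, time stands still between calls to the robot, and variables do not carry over. Pictures are saved under pics/ and viewed, at most 14 in all, crops included, and the job is handed in when it is done.

Besides the shell and the picture viewer there is one more tool, called after ">>>" as name(argument=value, ...), one argument or row to a line, values as JSON. play_rows: Moves the arm, as the interface text tells. Its arguments: {"type":"object","properties":{"plan":{"type":"array","items":{"type":"array","items":{"type":"array","items":{"type":"number"}}}},"fingers":{"type":"number"},"newtons":{"type":"number"}},"required":["plan"]}

```bash
mkdir -p pics; ls; cat > h.py <<'E'
import numpy as np,cv2
from cell import env
from scipy.spatial.transform import Rotation as R
def snap(n):
    s=env.get_state(); d=env.snapshot(n); d['s']=s
    return d
def save(d,name,crop=None,scale=1):
    im=d['img'][:,:,::-1]
    if crop: u0,v0,u1,v1=crop; im=im[v0:v1,u0:u1]
    if scale!=1: im=cv2.resize(im,None,fx=scale,fy=scale,interpolation=cv2.INTER_CUBIC)
    cv2.imwrite('pics/'+name,im)
def cloud(d):
    z=d['range_z'].astype(float); v,u=np.indices(z.shape)
    P=np.stack([(u-d['cx'])/d['fx']*z,(v-d['cy'])/d['fy']*z,z],-1)
    if 'T_tool_cam' in d:
        T=d['T_tool_cam']; P=P@T[:3,:3].T+T[:3,3]
        P=P@R.from_rotvec(d['s']['ee_rot']).as_matrix().T+d['s']['eef_pos']
    else:
        M=R.from_rotvec(np.ravel(d['rvec'])).as_matrix(); P=(P-np.ravel(d['tvec']))@M
    P[z==0]=np.nan
    return P
E
python3 - <<'E'
from h import *
a=snap('scene');b=snap('top')
im=np.hstack([a['img'],b['img']])[:,:,::-1]
cv2.imwrite('pics/a.png',cv2.resize(a['img'][:,:,::-1],(800,600)));cv2.imwrite('pics/b.png',cv2.resize(b['img'][:,:,::-1],(800,600)))
print(env.get_state())
for d in(a,b): print(d['fx'],d['cx'],d['cy'],-R.from_rotvec(np.ravel(d['rvec'])).as_matrix().T@np.ravel(d['tvec']))
E
```

```text
pics
{'clock': 0.1, 'joint_positions': array([ 1.08313846e+00,  2.64653503e-01,  1.60521614e+00, -1.37193720e-05,
        1.27370834e+00, -3.69323185e-02]), 'qvel': array([-4.39636433e-04, -2.66065344e-03, -2.70095052e-03,  1.82329575e-03,
       -1.49021347e-03,  5.15106202e-05]), 'joint_torque': array([-1.18465678e-04, -5.03621364e+01, -3.58072150e+01,  7.30621512e-02,
        2.34946143e-02, -5.87393242e-05]), 'eef_pos': array([0.29376991, 0.60701439, 0.2375404 ]), 'ee_rot': array([-7.01901531e-01, -3.06166210e+00,  3.01674959e-03]), 'contact_force': array([-0.45305673,  0.01042077,  0.13270781]), 'ft_torque': array([-0.02376369,  0.02345185, -0.02208503]), 'finger_force': 0.0, 'gripper_width': 0.9988583197761848}
459.5277817334706 277.8239310695764 213.37334123672832 [ 1.51237986 -0.68240355  0.99740276]
444.4316259377817 271.9211951380222 207.89124905409838 [0.06864244 0.14864385 1.30987798]
```

View pics/a.png

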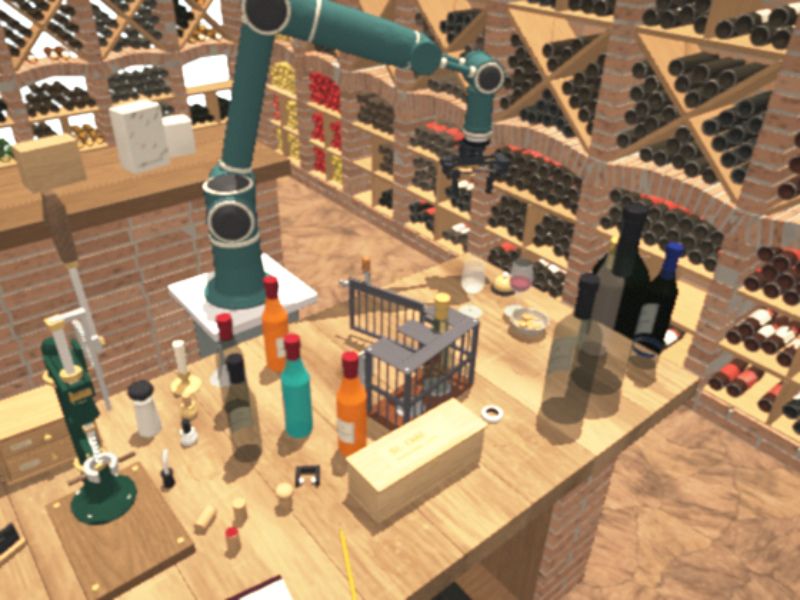

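View pics/b.png

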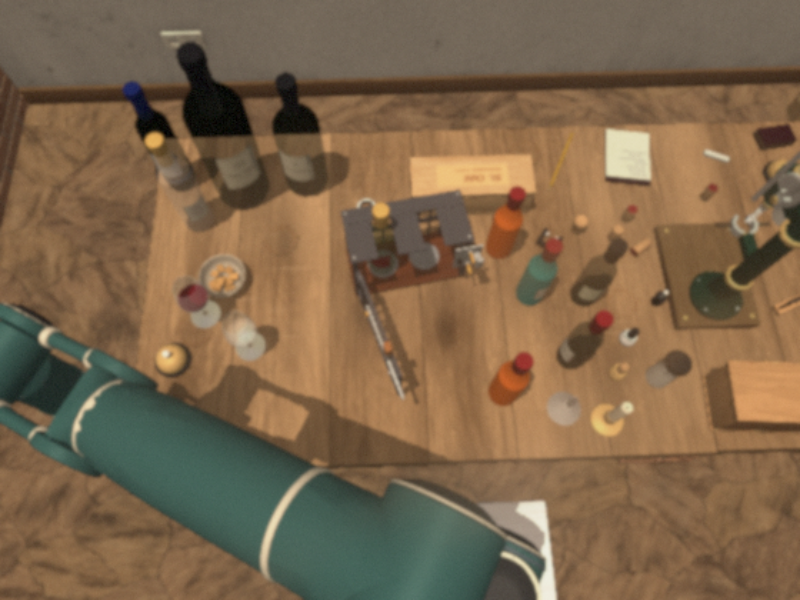

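The top view (800x600) shows red capsules at (600,320), on a dark brown bottle, which is the candidate. The look-alikes are orange at (525,362) and (516,196), and turquoise at (553,247). The black capsule is at (616,240), on a dark brown bottle. The lock-up is at (410,235), with its gate swung out from (360,280) to (400,390).

```bash
python3 - <<'E'
from h import *
a=snap('scene');b=snap('top')
save(b,'c.png',(320,130,520,300),4)
for n,d in(('scene',a),('top',b)):
    P=cloud(d);I=d['img'].astype(int)
    print(n)
    # necks
    m=(P[...,2]>.17)&(P[...,2]<.26)&(P[...,0]>.3)&(P[...,0]<.95)&(P[...,1]<.35)&(P[...,1]>-.5)
    nl,lab,st,ce=cv2.connectedComponentsWithStats(m.astype(np.uint8))
    for i in range(1,nl):
        if st[i,4]>12:
            q=P[lab==i]; k=q[:,2]>np.nanmax(q[:,2])-.03
            print(ce[i].round(),st[i,4],'med',np.median(q,0).round(3),'lo',q.min(0).round(3),'hi',q.max(0).round(3),np.median(I[lab==i],0))
P=cloud(b)
m=(P[...,2]>.168)&(P[...,2]<.188)&(P[...,0]>.4)&(P[...,1]<.35)&(P[...,1]>-.1)
v,u=np.nonzero(m);print('plate uv',u.min(),u.max(),v.min(),v.max())
q=P[m][:,:2].astype(np.float32);print('plate rect',cv2.minAreaRect(q),cv2.boxPoints(cv2.minAreaRect(q)).round(4).tolist(),np.median(P[m][:,2]))
m=(P[...,2]>.05)&(P[...,2]<.172)
m[:, :]&=False
E
```

```text
scene
[256. 187.] 87 med [0.411 0.14  0.21 ] lo [0.393 0.131 0.172] hi [0.422 0.148 0.233] [156. 121.  86.]
[190. 205.] 240 med [ 0.379 -0.101  0.212] lo [ 0.353 -0.115  0.17 ] hi [ 0.39  -0.079  0.245] [195.  63.  43.]
[297. 235.] 1716 med [0.685 0.096 0.179] lo [ 0.597 -0.038  0.17 ] hi [0.755 0.227 0.256] [152. 141. 137.]
[157. 232.] 291 med [ 0.452 -0.252  0.211] lo [ 0.425 -0.265  0.171] hi [ 0.461 -0.23   0.246] [113.  60.  69.]
[403. 238.] 953 med [0.92  0.288 0.22 ] lo [0.856 0.263 0.17 ] hi [0.95  0.346 0.259] [126. 113.  87.]
[204. 247.] 307 med [ 0.599 -0.182  0.212] lo [ 0.572 -0.196  0.17 ] hi [ 0.609 -0.16   0.246] [110.  74.  70.]
[165. 262.] 359 med [ 0.594 -0.3    0.215] lo [ 0.565 -0.316  0.17 ] hi [ 0.605 -0.279  0.251] [63. 59. 60.]
[245. 260.] 327 med [ 0.714 -0.127  0.212] lo [ 0.689 -0.14   0.17 ] hi [ 0.725 -0.104  0.245] [211.  63.  39.]
top
[209.  92.] 787 med [0.87  0.308 0.226] lo [0.847 0.272 0.17 ] hi [0.934 0.35  0.26 ] [63. 50. 33.]
[359. 141.] 269 med [ 0.695 -0.113  0.226] lo [ 0.684 -0.133  0.17 ] hi [ 0.719 -0.097  0.248] [150.  60.  40.]
[282. 156
[... 279 characters left out ...]
hi [ 0.599 -0.274  0.253] [95. 73. 52.]
[418. 227.] 296 med [ 0.436 -0.238  0.229] lo [ 0.421 -0.26   0.17 ] hi [ 0.457 -0.226  0.248] [106.  53.  44.]
[271. 243.] 59 med [0.404 0.143 0.231] lo [0.397 0.135 0.17 ] hi [0.441 0.151 0.238] [158. 107.  68.]
[363. 256.] 278 med [ 0.363 -0.088  0.237] lo [ 0.349 -0.11   0.17 ] hi [ 0.386 -0.075  0.248] [151.  59.  42.]
plate uv 198 352 94 250
plate rect ((0.7025509476661682, 0.08831572532653809), (0.5165384411811829, 0.34828901290893555), 23.950193405151367) [[0.39579999446868896, 0.14259999990463257], [0.5371999740600586, -0.17569999396800995], [1.0092999935150146, 0.03400000184774399], [0.867900013923645, 0.3522999882698059]] 0.17966214959226992
```

View pics/c.png

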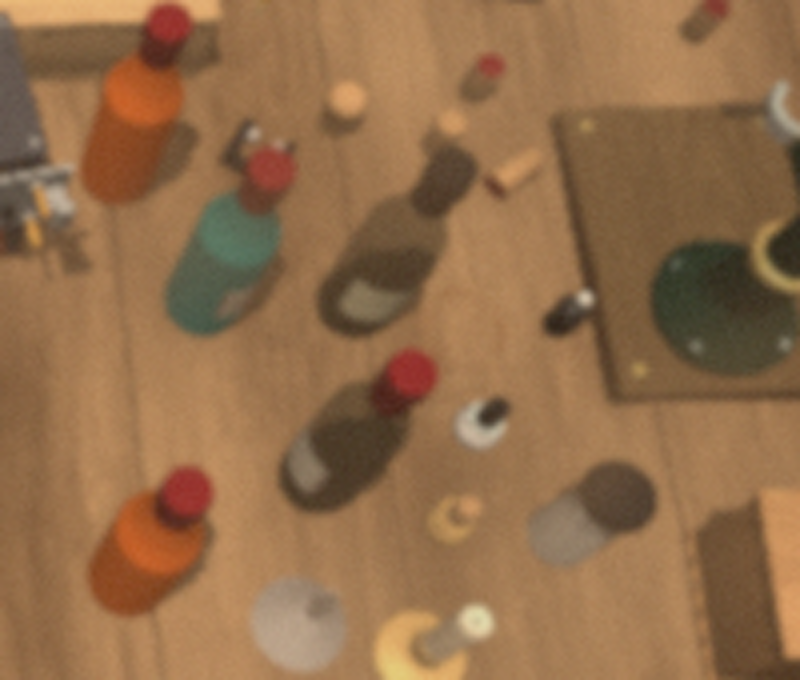

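```bash
python3 - <<'E'
from h import *
a=snap('scene');b=snap('top')
for n,d in(('scene',a),('top',b)):
    P=cloud(d)
    m=(P[...,2]>.174)&(P[...,2]<.186)&(P[...,0]>.58)&(P[...,0]<.78)&(P[...,1]<.26)&(P[...,1]>-.06)
    q=P[m][:,:2].astype(np.float32)
    r=cv2.minAreaRect(q);print(n,m.sum(),r,cv2.boxPoints(r).round(4).tolist())
    m=(P[...,2]>.03)&(P[...,2]<.168)&(P[...,0]>.34)&(P[...,0]<.58)&(P[...,1]<.27)&(P[...,1]>.08)
    q=P[m]; l=cv2.fitLine(q[:,:2].astype(np.float32),cv2.DIST_HUBER,0,.002,.002).ravel();
    s=(q[:,:2]-l[2:])@l[:2]; e=(q[:,:2]-l[2:])@np.array([-l[1],l[0]])
    print('gate',m.sum(),l,np.percentile(s,[0,2,98,100]),'std',e.std(),np.percentile(e,[5,50,95]))
    m=(P[...,2]>.205)&(P[...,2]<.26)&(P[...,0]>.36)&(P[...,0]<.48)&(P[...,1]<.2)&(P[...,1]>.08)
    print('grip',m.sum(),np.median(P[m],0),P[m].min(0),P[m].max(0))
    # top plate mask ascii
    if n=='top':
        # slots: sample points grid
        m=(P[...,2]>.172)&(P[...,2]<.186)&(P[...,0]>.58)&(P[...,0]<.78)&(P[...,1]<.26)&(P[...,1]>-.06)
        q=P[m]
        for x in np.arange(.59,.77,.006):
            print('%.3f '%x+''.join('#' if ((abs(q[:,0]-x)<.003)&(abs(q[:,1]-y)<.003)).any() else '.' for y in np.arange(.24,-.05,-.005)))
E
```

```text
scene 1458 ((0.6749226450920105, 0.09570980072021484), (0.1230396181344986, 0.25461480021476746), 9.224763870239258) [[0.5938000082969666, 0.21150000393390656], [0.6345999836921692, -0.039799999445676804], [0.7560999989509583, -0.020099999383091927], [0.7152000069618225, 0.23119999468326569]]
gate 813 [0.9477581  0.31898996 0.4614129  0.15006869] [-0.12525944 -0.10519566  0.11759378  0.12457651] std 0.0032703554690333247 [-5.24109438e-03 -9.79497354e-05  5.54008026e-03]
grip 50 [0.41076293 0.13756335 0.22188945] [0.40003391 0.12965335 0.20572123] [0.42057579 0.14992878 0.23563609]
top 2395 ((0.6752051115036011, 0.09702765941619873), (0.12340464442968369, 0.25032803416252136), 9.609105110168457) [[0.593500018119812, 0.210099995136261], [0.6352999806404114, -0.03669999912381172], [0.7569000124931335, -0.016100000590085983], [0.7150999903678894, 0.23070000112056732]]
gate 417 [0.94837993 0.31713644 0.4580908  0.15782778] [-0.12352001 -0.11466189  0.11823927  0.12589342] std 0.004282703912767205 [-7.31803227e-03 -4.47958002e-05  6.44284532e-03]
grip 54 [0.4035774  0.14298414 0.23285491] 
[... 1384 characters left out ...]
#######.......################################....
0.716 ....############......###############################.....
0.722 .........#.#.####....################################.....
0.728 ...............#.....################################.....
0.734 ........................#..##########################.....
0.740 ..............................######################......
0.746 .....................................##.#############.....
0.752 ............................................#..#####......
0.758 ..................................................##......
0.764 ..........................................................
0.770 ..........................................................
```

The red half bottle is at crop (410,375), with a dark glass body and a red capsule, roughly world (0.440,-0.245). The lock-up yaw is about 9.4° and the gate angle q about 1.41. Next I move up over the front of the lock-up and turn the tool.

>>> play_rows(
  plan=[
    [[-30,-32,-25,0.14],[-60,-65,-50,0.28],[-90,-97,-75,0.42],[-120,-129,-100,0.56],[-150,-161,-120,0.7],[-180,-194,-120,0.84],[-210,-226,-120,0.98],[-240,-258,-120,1.12],[-270,-291,-120,1.26],[-300,-323,-120,1.4],[-330,-355,-120,1.54],[-361,-388,-120,1.68]],
  ],
  fingers=0,
)

```text
clock: 1.5
eef_pos: [0.4501, 0.0994, 0.359]
ee_rot: [2.753, 1.513, 0.002]
contact_force: [0.5, 1.3, -1.0]
gripper_width: 0.999
finger_force: 0.0
```

>>> play_rows(
  plan=[
    [[0,0,0,0.14],[0,0,0,0.28],[0,0,0,0.42],[0,0,0,0.56],[0,0,0,0.7],[0,0,0,0.846],[0,0,0,0.846],[0,0,0,0.846]],
  ],
)

```text
clock: 2.3
eef_pos: [0.4499, 0.101, 0.3587]
ee_rot: [-3.13, -0.264, -0.0]
contact_force: [-0.2, -0.6, 0.1]
gripper_width: 0.996
finger_force: 0.0
```

```bash
python3 - <<'E'
from h import *
w=snap('wrist');save(w,'w1.png');s=w['s']
print(s['clock'],s['eef_pos'],R.from_rotvec(s['ee_rot']).as_matrix().round(3),s['joint_positions'].round(2));print(w['T_tool_cam'].round(3),w['fx'])
P=cloud(w)
m=(P[...,2]>.172)&(P[...,2]<.186)&(P[...,0]>.55)&(P[...,0]<.78)
q=P[m];print(m.sum())
if len(q): print(cv2.minAreaRect(q[:,:2].astype(np.float32)))
E
```

```text
2.3 [0.44989688 0.10104139 0.35874779] [[ 0.986  0.167  0.   ]
 [ 0.167 -0.986  0.   ]
 [ 0.    -0.    -1.   ]] [ 0.17 -0.2   1.87  0.    1.48  1.57]
[[ 0.    -0.955 -0.296  0.078]
 [ 1.     0.    -0.001 -0.001]
 [ 0.001 -0.296  0.955 -0.146]
 [ 0.     0.     0.     1.   ]] 361.8595793424835
0
```

View pics/w1.png

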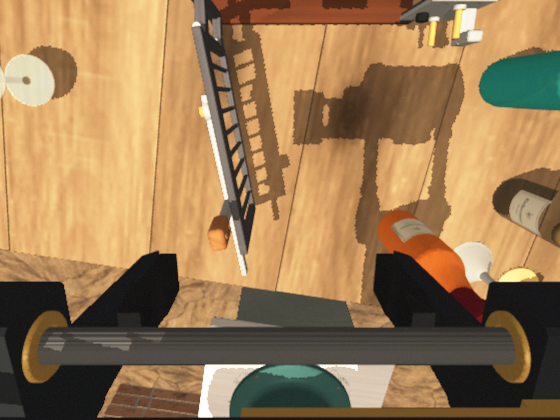

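The view shows the gate tip near (245,265), the wooden grip block at (218,232), and the catch and buffer studs at (455,20). Now over to the red bottle.

>>> play_rows(
  plan=[
    [[-8,40,0,0],[-16,84,0,0],[-25,128,0,0],[-34,172,10,0],[-43,216,20,0],[-52,260,30,0],[-60,302,40,0],[-67,339,50,0],[-67,339,50,0],[-67,339,50,0]],
  ],
)

```text
clock: 3.35
eef_pos: [0.4391, -0.2447, 0.3082]
ee_rot: [-3.13, -0.257, 0.001]
contact_force: [0.2, 0.1, -0.2]
gripper_width: 0.999
finger_force: 0.0
```

```bash
python3 - <<'E'
from h import *
from scipy.optimize import least_squares
def circ(q):
    f=lambda p:np.hypot(q[:,0]-p[0],q[:,1]-p[1])-.0155
    r=least_squares(f,np.median(q[:,:2],0),loss='soft_l1',f_scale=.001);return r.x,np.abs(r.fun).mean()
for n in('wrist','top','scene'):
    w=snap(n);P=cloud(w)
    if n=='wrist':save(w,'w2.png');print(w['s']['eef_pos'])
    m=(np.hypot(P[...,0]-.441,P[...,1]+.245)<.03)
    t=P[m&(P[...,2]>.238)]; k=P[m&(P[...,2]>.17)&(P[...,2]<.235)]
    print(n,len(t),len(k), t.min(0),t.max(0), circ(k) if len(k)>10 else '')
    if len(k)>10: print(circ(P[m&(P[...,2]>.2)&(P[...,2]<.238)]))
E
```

```text
[ 0.4391265  -0.24465713  0.30821231]
wrist 10778 1153 [ 0.42570644 -0.26681151  0.23802182] [ 0.46948554 -0.2191403   0.40733036] (array([ 0.44239934, -0.24469724]), np.float64(0.0012739099556712083))
(array([ 0.44209544, -0.24482716]), np.float64(0.000734916430499934))
top 1030 168 [ 0.41135327 -0.27435084  0.23824657] [ 0.46935213 -0.21503721  0.69198695] (array([ 0.42433909, -0.22626498]), np.float64(0.005204752723355869))
(array([ 0.42048411, -0.22894795]), np.float64(0.004381592557728441))
scene 773 221 [ 0.42024785 -0.27483996  0.23835667] [ 0.47079439 -0.21776649  0.68975563] (array([ 0.44169144, -0.2472698 ]), np.float64(0.0021087194765113597))
(array([ 0.44097376, -0.24720547]), np.float64(0.0017671191831367262))
```

View pics/w2.png

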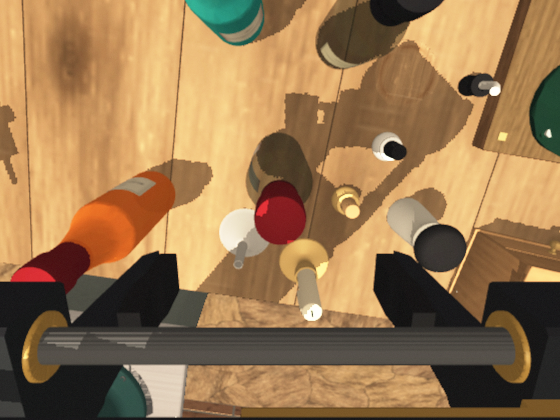

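The red capsule at (280,212) sits on a dark bottle, so the choice is confirmed. Its axis is at (0.442,-0.245). I'll correct by 3 mm, descend and grip.

>>> play_rows(
  plan=[
    [[3,0,25,0],[3,0,50,0],[3,0,75,0],[3,0,95,0],[3,0,111,0],[3,0,111,0]],
  ],
)

```text
clock: 4.1
eef_pos: [0.4414, -0.2416, 0.1958]
ee_rot: [-3.128, -0.262, 0.005]
contact_force: [-0.8, -0.2, -0.4]
gripper_width: 0.999
finger_force: 0.0
```

>>> play_rows(
  plan=[
    [[0,0,0,0],[0,0,0,0],[0,0,0,0],[0,0,0,0],[0,0,0,0],[0,0,0,0],[0,0,0,0],[0,0,0,0]],
  ],
  fingers=255,
  newtons=45,
)

```text
clock: 4.9
eef_pos: [0.4426, -0.2445, 0.1978]
ee_rot: [3.129, 0.259, 0.001]
contact_force: [-0.1, -1.7, 0.3]
gripper_width: 0.343
finger_force: 45.0
```

>>> play_rows(
  plan=[
    [[0,0,-8,0],[0,0,-18,0],[0,0,-28,0],[6,-14,-30,0],[18,-40,-30,0],[31,-67,-30,0],[45,-97,-30,0],[59,-127,-30,0],[73,-157,-30,0],[87,-187,-30,0],[100,-215,-30,0],[110,-237,-30,0]],
  ],
)

```text
clock: 6.1
eef_pos: [0.512, 0.0108, 0.2279]
ee_rot: [-3.13, -0.26, -0.0]
contact_force: [0.2, -0.6, -6.5]
gripper_width: 0.345
finger_force: 45.0
```

>>> play_rows(
  plan=[
    [[6,-13,0,0],[7,-16,0,0],[7,-16,0,0],[7,-16,0,0],[7,-16,0,0]],
  ],
)

```text
clock: 6.6
eef_pos: [0.5161, 0.0239, 0.2276]
ee_rot: [3.131, 0.256, -0.001]
contact_force: [-0.5, -0.2, -6.8]
gripper_width: 0.343
finger_force: 45.0
```

```bash
python3 - <<'E'
from h import *
w=snap('wrist');save(w,'w3.png');s=w['s'];P=cloud(w)
print(s['clock'],s['eef_pos'],s['contact_force'],R.from_rotvec(s['ee_rot']).as_matrix().round(3)[:2])
m=(P[...,2]>.172)&(P[...,2]<.186)&(P[...,0]>.55)&(P[...,0]<.78)
print(m.sum(), P[m].min(0) if m.any() else '')
from scipy.optimize import least_squares
a=snap('top');P=cloud(a)
m=(P[...,2]>.174)&(P[...,2]<.186)&(P[...,0]>.58)&(P[...,0]<.78)&(P[...,1]<.26)&(P[...,1]>-.06)
print(m.sum(),cv2.minAreaRect(P[m][:,:2].astype(np.float32)))
# orthophoto of plate from top image at z=.18, 1mm/px
M=R.from_rotvec(np.ravel(a['rvec'])).as_matrix();t=np.ravel(a['tvec'])
xs=np.arange(.78,.56,-.0005);ys=np.arange(.25,-.07,-.0005)
G=np.stack(np.meshgrid(xs,ys,indexing='ij')+[0*np.meshgrid(xs,ys,indexing='ij')[0]+.18] if False else [*np.meshgrid(xs,ys,indexing='ij'),np.full((len(xs),len(ys)),.18)],-1)
C=G@M.T+t;u=(C[...,0]/C[...,2]*a['fx']+a['cx']).astype(np.float32);v=(C[...,1]/C[...,2]*a['fy']+a['cy']).astype(np.float32)
o=cv2.remap(a['img'],u,v,cv2.INTER_CUBIC);cv2.imwrite('pics/o.png',o[:,:,::-1])
print(o.shape)
E
```

```text
6.6 [0.51611105 0.02387343 0.22763297] [-0.4764047  -0.21181223 -6.7960615 ] [[ 0.987  0.163 -0.   ]
 [ 0.163 -0.987 -0.   ]]
7970 [ 0.59999927 -0.03514585  0.17216108]
1559 ((0.6686826944351196, 0.13832111656665802), (0.12394525855779648, 0.1670961230993271), 9.460453987121582)
(440, 640, 3)
```

View pics/o.png

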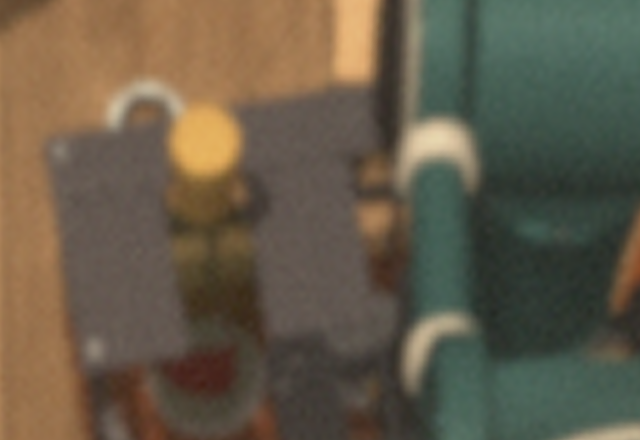

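The gripper hides the slot in the top camera: only the gold capsule at (207,140) and part of the plate are visible. I'll fit the slot from the wrist depth instead.

```bash
python3 - <<'E'
from h import *
w=snap('wrist');P=cloud(w)
m=(P[...,2]>.173)&(P[...,2]<.187)&(P[...,0]>.55)&(P[...,0]<.80)&(P[...,1]>-.06)&(P[...,1]<.24)
q=P[m];print('z',np.median(q[:,2]))
v,u=np.nonzero(m);print('uv',u.min(),u.max(),v.min(),v.max())
th=np.deg2rad(9.4);ex=np.array([np.cos(th),np.sin(th)]);ey=np.array([-ex[1],ex[0]])
o=np.array([.672,.0962]);L=np.stack([(q[:,:2]-o)@ex,(q[:,:2]-o)@ey],-1)*1000
print(L.min(0),L.max(0))
for x in range(-60,70,4):
    k=np.sort(L[abs(L[:,0]-x)<2][:,1])
    if len(k)<5:continue
    g=np.nonzero(np.diff(k)>8)[0]
    print(x,len(k),k[0].round(1),[(k[i].round(1),k[i+1].round(1)) for i in g],k[-1].round(1))
E
```

```text
z 0.17992179842932582
uv 0 442 0 29
[ -58.08951036 -124.44916383] [-44.76774325  90.93660175]
-56 2385 -124.1 [(np.float64(-64.5), np.float64(-24.6)), (np.float64(30.0), np.float64(70.1))] 90.9
-52 2539 -124.3 [(np.float64(-64.4), np.float64(-24.6)), (np.float64(30.3), np.float64(69.4))] 89.0
-48 2594 -124.4 [(np.float64(-64.5), np.float64(-24.4)), (np.float64(30.2), np.float64(69.8))] 88.6
-44 460 -124.2 [(np.float64(-64.7), np.float64(-24.4)), (np.float64(29.9), np.float64(70.1))] 87.9
```

View pics/w3.png

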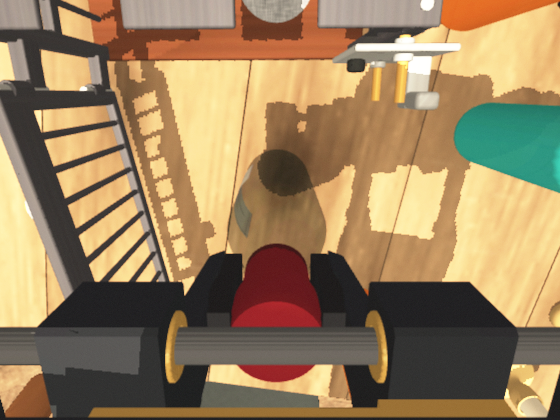

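The slot centre is 1.4 mm to the left of the tool. I'll lower the bottle to mid play (underside about 12 mm), align, and slide in.

>>> play_rows(
  plan=[
    [[0,-1.4,6,0],[0,-1.4,12,0],[0,-1.4,17.5,0],[0,-1.4,17.5,0],[15,-1.4,17.5,0],[32,-1.4,17.5,0],[49,-1.4,17.5,0],[64,-1.4,17.5,0],[75,-1.4,17.5,0],[80,-1.4,17.5,0],[80,-1.4,17.5,0],[80,-1.4,17.5,0]],
  ],
)

```text
clock: 7.95
eef_pos: [0.5946, 0.0394, 0.2099]
ee_rot: [3.131, 0.259, -0.002]
contact_force: [0.0, -0.0, -7.5]
gripper_width: 0.342
finger_force: 45.0
```

```bash
python3 - <<'E'
from h import *
w=snap('wrist');P=cloud(w);s=w['s']
print(s['eef_pos'],s['contact_force'])
m=(P[...,2]>.173)&(P[...,2]<.187)&(P[...,0]>.55)&(P[...,0]<.80)&(P[...,1]>-.06)&(P[...,1]<.24)
q=P[m];print('z',np.median(q[:,2]))
th=np.deg2rad(9.4);ex=np.array([np.cos(th),np.sin(th)]);ey=np.array([-ex[1],ex[0]])
o=np.array([.669,.0962]);f=lambda p:np.stack([(p[...,:2]-o)@ex,(p[...,:2]-o)@ey],-1)*1000
L=f(q)
print('tcp',f(s['eef_pos']),L.min(0),L.max(0))
for x in range(-60,70,10):
    k=np.sort(L[abs(L[:,0]-x)<1.5][:,1])
    if len(k)<5:continue
    g=np.nonzero(np.diff(k)>5)[0]
    print(x,len(k),k[0].round(1),[(k[i].round(1),k[i+1].round(1)) for i in g],k[-1].round(1))
for y in range(-120,70,15):
    k=L[abs(L[:,1]-y)<3][:,0]
    if len(k)>5: print(y,np.percentile(k,[0,2,98,100]).round(1))
# neck
k=P[(P[...,2]>.222)&(P[...,2]<.245)];k=k[np.hypot(*(k[:,:2]-s['eef_pos'][:2]).T)<.03]
print(len(k), f(k).min(0),f(k).max(0))
E
```

```text
[0.59460794 0.03936213 0.20994279] [ 4.22067405e-02 -5.79292121e-03 -7.52006423e+00]
z 0.17992579140088077
tcp [-82.6762356  -43.92450397] [ -88.07840272 -125.18361221] [33.80280623 97.71890612]
-50 1635 -125.1 [(np.float64(-65.1), np.float64(-25.1)), (np.float64(29.7), np.float64(69.6))] 96.4
-40 1709 -124.8 [(np.float64(-64.9), np.float64(-24.8)), (np.float64(29.9), np.float64(69.2))] 94.1
-30 1743 -124.6 [(np.float64(-64.9), np.float64(-25.1)), (np.float64(29.7), np.float64(69.0))] 91.9
-20 1759 -124.7 [(np.float64(-65.0), np.float64(-24.9)), (np.float64(29.9), np.float64(69.5))] 89.6
-10 2172 -125.0 [(np.float64(-64.8), np.float64(-24.8)), (np.float64(30.0), np.float64(41.0)), (np.float64(60.0), np.float64(69.8))] 87.3
0 1826 -124.5 [(np.float64(-64.7), np.float64(-24.7))] 38.0
10 1891 -124.4 [(np.float64(-64.7), np.float64(-24.9))] 34.6
20 2049 -124.5 [(np.float64(-64.8), np.float64(-24.7))] 39.0
30 2120 -124.5 [(np.float64(-59.9), np.float64(-51.7)), (np.float64(-48.6), np.float64(-39.9))] 73.7
-120 [-53.6 -51.3  32.3  33.5]
-105 [-53.6 -51.3  32.2  33.5]
-90 [-54.2 -51.6  32.2  33.6]
-75 [-54.1 -51.9  32.3  33.6]
-60 [-85.2 -83.3  33.4  33.6]
-45 [-66.8 -66.1  33.4  33.6]
-30 [-73.  -72.   33.4  33.8]
-15 [-54.2 -51.7  32.1  33.5]
0 [-54.1 -51.9  32.2  33.5]
15 [-54.2 -52.   32.1  33.5]
30 [-53.9 -50.7  32.6  33.6]
45 [-11.7 -10.8  33.2  33.5]
60 [-11.3 -10.7  33.5  33.5]
3983 [-81.78571865 -71.78587241] [-66.93727859 -16.19661697]
```

>>> play_rows(
  plan=[
    [[0,0.8,0,0],[10,0.8,0,0],[20,0.8,0,0],[30,0.8,0,0],[40,0.8,0,0],[52,0.8,0,0],[64,0.8,0,0],[76,0.8,0,0],[86,0.8,0,0],[93,0.8,0,0],[93,0.8,0,0],[93,0.8,0,0]],
  ],
)

```text
clock: 9.2
eef_pos: [0.6867, 0.0539, 0.21]
ee_rot: [3.131, 0.259, -0.002]
contact_force: [-0.2, 1.4, -7.3]
gripper_width: 0.342
finger_force: 45.0
```

>>> play_rows(
  plan=[
    [[0,0,1,0],[0,0,2,0],[0,0,3,0],[0,0,3,0]],
  ],
)

```text
clock: 9.6
eef_pos: [0.6866, 0.0538, 0.207]
ee_rot: [3.131, 0.259, -0.001]
contact_force: [0.4, -0.1, -6.6]
gripper_width: 0.342
finger_force: 45.0
```

>>> play_rows(
  plan=[
    [[0,0,0.5,0],[0,0,0.9,0],[0,0,1.3,0],[0,0,1.3,0]],
  ],
)

```text
clock: 10.0
eef_pos: [0.6869, 0.0539, 0.2059]
ee_rot: [-3.131, -0.259, 0.0]
contact_force: [0.5, -0.2, -6.7]
gripper_width: 0.344
finger_force: 45.0
```

>>> play_rows(
  plan=[
    [[0,0,0.4,0],[0,0,0.8,0],[0,0,0.8,0]],
  ],
)

```text
clock: 10.3
eef_pos: [0.6872, 0.0538, 0.2058]
ee_rot: [3.131, 0.258, 0.001]
contact_force: [-1.7, -0.4, -3.7]
gripper_width: 0.337
finger_force: 45.0
```

>>> play_rows(
  plan=[
    [[0,0,0.4,0],[0,0,0.6,0],[0,0,0.6,0]],
  ],
)

```text
clock: 10.6
eef_pos: [0.6874, 0.0539, 0.2058]
ee_rot: [3.131, 0.259, 0.002]
contact_force: [-1.5, -0.6, 2.1]
gripper_width: 0.344
finger_force: 45.0
```

>>> play_rows(
  plan=[
    [[0,0,0,0],[0,0,0,0],[0,0,0,0],[0,0,0,0],[0,0,0,0]],
  ],
  fingers=100,
)

```text
clock: 11.1
eef_pos: [0.687, 0.0539, 0.2045]
ee_rot: [-3.131, -0.259, -0.0]
contact_force: [-0.8, -0.5, 1.4]
gripper_width: 0.608
finger_force: 0.0
```

>>> play_rows(
  plan=[
    [[0,0,-8,0],[0,0,-20,0],[0,0,-35,0],[0,0,-55,0],[0,0,-75,0],[0,0,-95,0],[-15,0,-110,0],[-40,0,-120,0],[-70,0,-120,0],[-85,0,-120,0],[-85,0,-120,0]],
  ],
)

```text
clock: 12.2
eef_pos: [0.6021, 0.0397, 0.3272]
ee_rot: [3.131, 0.258, 0.005]
contact_force: [-0.3, 0.2, -0.8]
gripper_width: 0.608
finger_force: 0.0
```

```bash
python3 - <<'E'
from h import *
w=snap('wrist');save(w,'w4.png');P=cloud(w);s=w['s']
print(s['eef_pos'],s['contact_force'],s['clock'])
th=np.deg2rad(9.5);ex=np.array([np.cos(th),np.sin(th)]);ey=np.array([-ex[1],ex[0]])
o=np.array([.670,.0963]);f=lambda p:np.stack([(p[...,:2]-o)@ex,(p[...,:2]-o)@ey],-1)*1000
# red neck
k=P[(P[...,2]>.2)&(P[...,2]<.27)];k=np.c_[f(k),k[:,2]]
k=k[(abs(k[:,1]+45)<25)&(k[:,0]>-25)&(k[:,0]<40)]
print('neck',len(k),k.min(0),k.max(0),np.median(k[k[:,2]>.246],0))
k=P[(P[...,2]>.1)&(P[...,2]<.17)];k=np.c_[f(k),k[:,2]]
k=k[(k[:,1]<-95)&(k[:,1]>-140)&(k[:,0]<-50)&(k[:,0]>-110)]
print('catch',len(k))
for z in np.arange(.12,.17,.005):
    j=k[abs(k[:,2]-z)<.0025]
    if len(j)>3: print(z.round(3),len(j),j.min(0).round(1),j.max(0).round(1))
E
```

```text
[0.60212499 0.03973264 0.3272074 ] [-0.3179529   0.19053013 -0.80921603] 12.2
neck 2544 [ -8.36516357 -60.16642921   0.24385898] [ 24.49646136 -27.22659352   0.25340311] [  8.20847936 -44.00310299   0.25109685]
catch 1161
0.135 7 [-9.420e+01 -1.399e+02  1.000e-01] [-6.010e+01 -1.233e+02  1.000e-01]
0.14 124 [-9.410e+01 -1.399e+02  1.000e-01] [-6.020e+01 -1.228e+02  1.000e-01]
0.145 186 [-9.280e+01 -1.395e+02  1.000e-01] [-6.03e+01 -1.23e+02  1.00e-01]
0.15 62 [-9.37e+01 -1.39e+02  1.00e-01] [ -60.1 -113.7    0.2]
0.155 257 [ -93.5 -139.6    0.2] [-59.2 -95.    0.2]
0.16 221 [ -94.6 -139.8    0.2] [-59.  -95.5   0.2]
0.165 247 [ -92.5 -139.9    0.2] [-60.2 -95.    0.2]
0.17 17 [ -63.2 -137.9    0.2] [-60.5 -96.6   0.2]
```

View pics/w4.png

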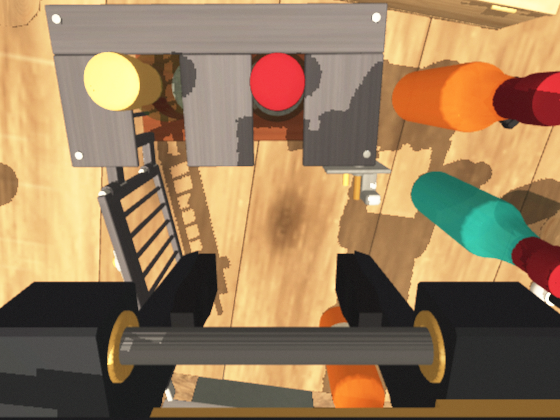

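The red bottle stands in its place; its capsule is at (277,82), about locker (9,-44). The catch nose is at (373,198). Now above the gate's grip block.

>>> play_rows(
  plan=[
    [[-20,-15,0,-0.02],[-45,-35,0,-0.04],[-75,-58,0,-0.06],[-105,-81,5,-0.08],[-135,-104,10,-0.11],[-160,-123,15,-0.14],[-173,-133,15,-0.157],[-173,-133,15,-0.157],[-173,-133,15,-0.157]],
  ],
)

```text
clock: 13.15
eef_pos: [0.4119, 0.1429, 0.3104]
ee_rot: [3.101, 0.504, 0.003]
contact_force: [0.5, -0.1, 0.1]
gripper_width: 0.609
finger_force: 0.0
```

```bash
cat >> h.py <<'E'
th=np.deg2rad(9.5);ex=np.array([np.cos(th),np.sin(th)]);ey=np.array([-ex[1],ex[0]])
O=np.array([.670,.0963]);loc=lambda p:np.stack([(p[...,:2]-O)@ex,(p[...,:2]-O)@ey],-1)*1000
E
python3 - <<'E'
from h import *
w=snap('wrist');save(w,'w5.png');P=cloud(w);s=w['s']
print(s['eef_pos'],s['clock'],loc(s['eef_pos']));T=R.from_rotvec(s['ee_rot']).as_matrix();print(T[:2,:2].round(3))
A=P.reshape(-1,3);A=A[np.isfinite(A[:,2])]
# grip top: z .205-.26
g=A[(A[:,2]>.205)&(A[:,2]<.25)&(np.hypot(A[:,0]-.407,A[:,1]-.144)<.035)]
t=(g-s['eef_pos'])@T*1000
print('grip',len(g),np.percentile(t,[1,50,99],axis=0).round(1), g[:,2].max())
tt=g[g[:,2]>g[:,2].max()-.006];print(cv2.minAreaRect(((tt-s['eef_pos'])@T*1000)[:,:2].astype(np.float32)))
# gate: top rail z .15-.172
L=np.c_[loc(A),A[:,2]*1000]
k=L[(L[:,2]>155)&(L[:,2]<172)&(L[:,0]>-310)&(L[:,0]<-90)&(L[:,1]>50)&(L[:,1]<125)]
print(len(k));l=cv2.fitLine(k[:,:2].astype(np.float32),cv2.DIST_HUBER,0,1,.001).ravel();print(l,np.arctan2(abs(l[0]),abs(l[1])))
e=(k[:,:2]-l[2:])@[-l[1],l[0]];print(np.percentile(e,[2,50,98]),k[:,0].min())
E
```

```text
[0.41186326 0.14291097 0.31042064] 13.15 [-246.90352192   88.57657664]
[[ 0.949  0.317]
 [ 0.317 -0.949]]
grip 814 [[-14.  -10.1  75.3]
 [ -0.5  -3.1  77.9]
 [  5.7   3.8 104.2]] 0.23550504801126632
((-5.099164962768555, -2.7799172401428223), (19.457265853881836, 13.93440055847168), 0.767634391784668)
2769
[ 9.8352373e-01  1.8077902e-01 -1.8514087e+02  9.4963608e+01] 1.3890179
[-4.85496189 -0.03677071  9.5096765 ] -295.82141658697174
```

View pics/w5.png

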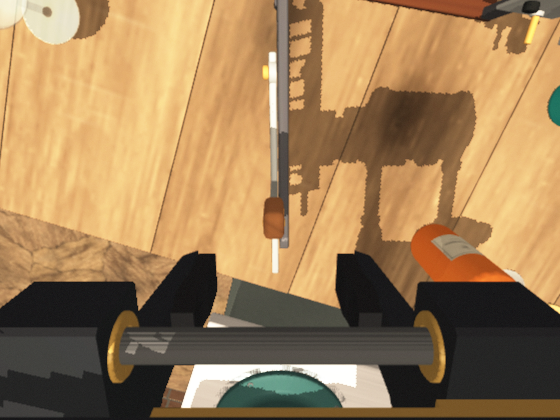

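The grip block is at (273,218), offset (-5,-3) mm in tool axes, and the bar is aligned with the tool. I'll correct, descend and pinch gently.

>>> play_rows(
  plan=[
    [[-5,-3,0,-0.01],[-5,-3,25,-0.01],[-5,-3,50,-0.01],[-5,-3,75,-0.01],[-5,-3,95,-0.01],[-5,-3,108,-0.01],[-5,-3,108,-0.01],[-5,-3,108,-0.01]],
  ],
)

```text
clock: 14.0
eef_pos: [0.4054, 0.1439, 0.202]
ee_rot: [3.099, 0.518, 0.0]
contact_force: [-0.5, 0.5, 0.3]
gripper_width: 0.605
finger_force: 0.0
```

>>> play_rows(
  plan=[
    [[0,0,0,0],[0,0,0,0],[0,0,0,0],[0,0,0,0],[0,0,0,0],[0,0,0,0]],
  ],
  fingers=255,
  newtons=15,
)

```text
clock: 14.6
eef_pos: [0.405, 0.144, 0.2017]
ee_rot: [3.098, 0.518, 0.001]
contact_force: [0.4, -0.7, 0.8]
gripper_width: 0.158
finger_force: 15.0
```

>>> play_rows(
  plan=[
    [[2.5,0,-3.5,0],[5,0,-7,0],[8,0,-10,0],[10.5,0,-13,0],[14,0,-16.5,0],[18,0,-20.5,0],[22.5,0,-24.5,0],[22.5,0,-24.5,0]],
  ],
)

```text
clock: 15.4
eef_pos: [0.4266, 0.1515, 0.227]
ee_rot: [3.098, 0.519, 0.0]
contact_force: [-4.7, -2.3, 4.0]
gripper_width: 0.154
finger_force: 15.0
```

```bash
python3 - <<'E'
from h import *
w=snap('wrist');P=cloud(w);s=w['s'];T=R.from_rotvec(s['ee_rot']).as_matrix()
print(s['contact_force'],s['ft_torque'],T[:2,:2].round(4));save(w,'w6.png')
A=P.reshape(-1,3);A=A[np.isfinite(A[:,2])];t=(A-s['eef_pos'])@T*1000
# bar points: ahead of tool x, y near 0, z above gate rail
for x in range(-40,90,10):
    k=t[(abs(t[:,0]-x)<2)&(abs(t[:,1])<12)&(t[:,2]<75)&(t[:,2]>8)]
    if len(k)>5:print(x,len(k),np.percentile(k[:,1],[2,98]).round(1),np.percentile(k[:,2],[2,50]).round(1))
d=[.05*i for i in range(1,13)]
r=146.6;print([[round(r*(1-np.cos(x))-8*np.sin(x),1),round(r*np.sin(x)+8*(1-np.cos(x)),1),0,-round(x,2)] for x in d])
E
```

```text
[-4.73590234 -2.28367161  4.00154273] [-0.42514041  1.04481739 -0.12225786] [[ 0.9455  0.3257]
 [ 0.3257 -0.9455]]
-20 42 [2.6 8.2] [58.1 59.3]
-10 75 [ 2.6 10. ] [58.2 59.4]
0 231 [-4.  10.1] [16.2 52.4]
10 166 [-4.  10.3] [53.3 58.6]
20 160 [-4.  10.6] [55.6 58.5]
30 173 [-4.  10.5] [57.8 59.4]
40 175 [-4.  10.4] [58.1 60.1]
50 182 [-3.4 10.8] [58.1 60.3]
60 185 [-3.4 10.6] [58.  59.9]
70 176 [-3.4 11. ] [58.1 59.9]
80 255 [-8.1 10.8] [58.  66.1]
[[np.float64(-0.2), np.float64(7.3), 0, -0.05], [np.float64(-0.1), np.float64(14.7), 0, -0.1], [np.float64(0.5), np.float64(22.0), 0, -0.15], [np.float64(1.3), np.float64(29.3), 0, -0.2], [np.float64(2.6), np.float64(36.5), 0, -0.25], [np.float64(4.2), np.float64(43.7), 0, -0.3], [np.float64(6.1), np.float64(50.8), 0, -0.35], [np.float64(8.5), np.float64(57.7), 0, -0.4], [np.float64(11.1), np.float64(64.6), 0, -0.45], [np.float64(14.1), np.float64(71.3), 0, -0.5], [np.float64(17.4), np.float64(77.8), 0, -0.55], [np.float64(21.1), np.float64(84.2), 0, -0.6]]
```

View pics/w6.png

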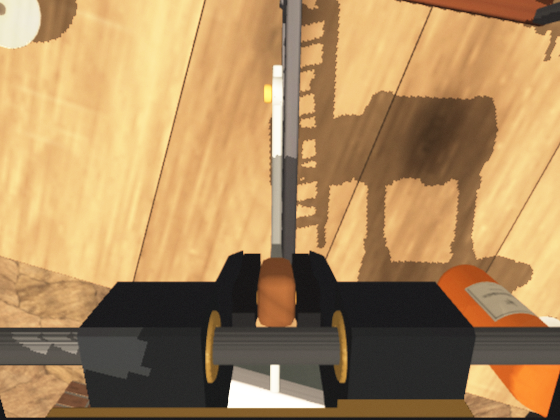

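The bar has come up with the grip (about 0.22 rad), though there is about 6 N of radial pull. I'll relieve it outwards a little.

>>> play_rows(
  plan=[
    [[-0.7,0,-0.8,0],[-1.3,0,-1.6,0],[-1.3,0,-1.6,0]],
  ],
)

```text
clock: 15.75
eef_pos: [0.4261, 0.1512, 0.2268]
ee_rot: [-3.098, -0.519, -0.005]
contact_force: [5.3, 0.8, -8.5]
gripper_width: 0.155
finger_force: 15.0
```

>>> play_rows(
  plan=[
    [[0.4,0,0.5,0],[0.7,0,0.9,0],[0.7,0,0.9,0]],
  ],
)

```text
clock: 16.05
eef_pos: [0.426, 0.1512, 0.2267]
ee_rot: [-3.098, -0.519, -0.002]
contact_force: [3.7, -0.5, -4.7]
gripper_width: 0.157
finger_force: 15.0
```

>>> play_rows(
  plan=[
    [[-0.1,3.5,0,-0.024],[-0.2,9,0,-0.06],[0.1,16.3,0,-0.11],[0.7,23.7,0,-0.16],[1.7,31,0,-0.21],[3,38.3,0,-0.26],[4.7,45.5,0,-0.31],[4.7,45.5,0,-0.31]],
  ],
)

```text
clock: 16.85
eef_pos: [0.4452, 0.1093, 0.2268]
ee_rot: [-2.981, -0.99, -0.0]
contact_force: [0.5, 0.6, -3.6]
gripper_width: 0.155
finger_force: 15.0
```

>>> play_rows(
  plan=[
    [[-0.2,7.4,0,-0.05],[-0.1,14.8,0,-0.1],[0.5,22.2,0,-0.15],[1.4,29.6,0,-0.2],[2.6,36.9,0,-0.25],[4.2,44.1,0,-0.3],[6.2,51.2,0,-0.35],[8.6,58.3,0,-0.4],[11.2,65.2,0,-0.45],[14.3,71.9,0,-0.5],[17.6,78.5,0,-0.55],[17.6,78.5,0,-0.55]],
  ],
)

```text
clock: 18.05
eef_pos: [0.5061, 0.0571, 0.227]
ee_rot: [2.601, 1.762, -0.001]
contact_force: [-1.8, -1.5, -0.3]
gripper_width: 0.158
finger_force: 15.0
```

>>> play_rows(
  plan=[
    [[-0.2,7.4,0,-0.05],[-0.1,14.8,0,-0.1],[0.5,22.2,0,-0.15],[1.4,29.6,0,-0.2],[2.6,36.9,0,-0.25],[4.2,44.1,0,-0.3],[6.2,51.2,0,-0.35],[6.2,51.2,0,-0.35]],
  ],
)

```text
clock: 18.85
eef_pos: [0.5559, 0.044, 0.227]
ee_rot: [2.254, 2.188, -0.001]
contact_force: [-1.3, -2.3, 2.0]
gripper_width: 0.162
finger_force: 15.0
```

```bash
python3 - <<'E'
from h import *
w=snap('wrist');P=cloud(w);s=w['s'];T=R.from_rotvec(s['ee_rot']).as_matrix()
save(w,'w7.png');print(s['contact_force'],s['clock'],loc(s['eef_pos']),np.degrees(np.arctan2(T[1,0],T[0,0]))-9.5)
b=snap('scene');save(b,'s7.png',(210,200,370,320),5)
E
```

```text
[-1.32514835 -2.28901386  1.95010647] 18.85 [-121.13961477  -32.72170885] 78.78039144848972
```

View pics/w7.png

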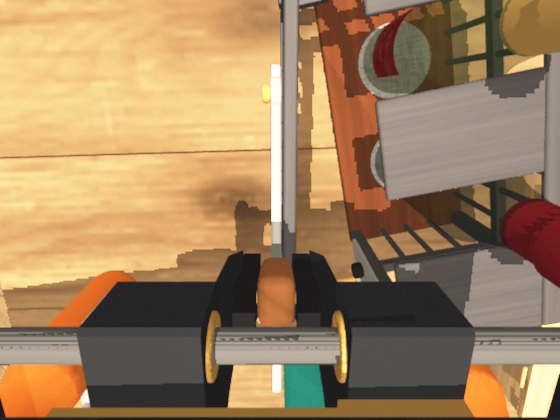

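The gate is at q≈0.196 with the bar held up; the gate edge is at (290,240) and the catch is still ahead. I'll close the rest slowly.

>>> play_rows(
  plan=[
    [[-0.2,3,0,-0.02],[-0.2,6,0,-0.04],[-0.2,9,0,-0.06],[-0.1,12,0,-0.08],[0,15,0,-0.1],[0.1,17.2,0,-0.115],[0.1,17.2,0,-0.115]],
  ],
)

```text
clock: 19.65
eef_pos: [0.5735, 0.0435, 0.2269]
ee_rot: [2.123, 2.315, 0.0]
contact_force: [-1.6, -4.8, 1.9]
gripper_width: 0.158
finger_force: 15.1
```

```bash
cat > f.py <<'E'
from h import *
F=[];p=[]
s=env.get_state();T=R.from_rotvec(s['ee_rot']).as_matrix()
print(s['clock'],'F tool',(T.T@s['contact_force']).round(2),'tq',s['ft_torque'].round(2),'loc',loc(s['eef_pos']).round(2),'ang',(90-(np.degrees(np.arctan2(T[1,0],T[0,0]))-9.5)).round(2))
E
python3 f.py
```

```text
19.65 F tool [-4.64 -1.98 -1.91] tq [-0.75  0.24  0.26] loc [-103.9   -36.12] ang 4.54
```

>>> play_rows(
  plan=[
    [[-0.5,1.5,0,-0.01],[-0.5,3,0,-0.02],[-0.5,3,0,-0.02]],
  ],
)

```text
clock: 19.95
eef_pos: [0.5763, 0.0435, 0.2268]
ee_rot: [2.1, 2.336, 0.0]
contact_force: [-0.5, -2.6, 2.5]
gripper_width: 0.158
finger_force: 15.0
```

```bash
python3 f.py
```

```text
19.95 F tool [-2.54 -0.78 -2.47] tq [-0.67  0.18  0.2 ] loc [-101.13  -36.56] ang 3.4
```

>>> play_rows(
  plan=[
    [[0,1.5,0,-0.01],[0,3,0,-0.02],[0,3,0,-0.02]],
  ],
)

```text
clock: 20.25
eef_pos: [0.5793, 0.0438, 0.2268]
ee_rot: [2.076, 2.357, 0.0]
contact_force: [-0.8, -3.9, 2.7]
gripper_width: 0.153
finger_force: 15.1
```

>>> play_rows(
  plan=[
    [[0,1,0,-0.007],[0,2,0,-0.014],[0,2,0,-0.014]],
  ],
)

```text
clock: 20.55
eef_pos: [0.5813, 0.044, 0.2268]
ee_rot: [2.06, 2.371, 0.0]
contact_force: [-0.3, -3.9, 2.1]
gripper_width: 0.158
finger_force: 15.1
```

```bash
python3 f.py
```

```text
20.55 F tool [-3.81 -0.81 -2.08] tq [-0.73  0.17  0.17] loc [-96.17 -36.97] ang 1.46
```

>>> play_rows(
  plan=[
    [[0,1,0,-0.007],[0,2,0,-0.014],[0,2,0,-0.014]],
  ],
)

```text
clock: 20.85
eef_pos: [0.5833, 0.0442, 0.2269]
ee_rot: [2.043, 2.386, 0.0]
contact_force: [-0.8, -4.7, 2.8]
gripper_width: 0.152
finger_force: 15.0
```

>>> play_rows(
  plan=[
    [[-0.3,1,0,-0.007],[-0.3,2,0,-0.014],[-0.3,2,0,-0.014]],
  ],
)

```text
clock: 21.15
eef_pos: [0.5853, 0.0444, 0.2268]
ee_rot: [2.027, 2.4, 0.0]
contact_force: [-0.9, -4.8, 3.2]
gripper_width: 0.158
finger_force: 15.0
```

```bash
python3 f.py
```

```text
21.15 F tool [-4.6  -1.68 -3.19] tq [-0.81  0.13  0.2 ] loc [-92.14 -37.23] ang -0.14
```

>>> play_rows(
  plan=[
    [[-0.5,1,0,-0.007],[-0.5,1,0,-0.007]],
  ],
)

```text
clock: 21.35
eef_pos: [0.5862, 0.0443, 0.2266]
ee_rot: [-2.018, -2.407, -0.001]
contact_force: [-0.8, -2.7, 2.3]
gripper_width: 0.153
finger_force: 15.0
```

>>> play_rows(
  plan=[
    [[0,1,0,-0.007],[0,1,0,-0.007]],
  ],
)

```text
clock: 21.55
eef_pos: [0.5872, 0.0444, 0.2266]
ee_rot: [-2.01, -2.414, -0.0]
contact_force: [-0.4, -3.5, 2.9]
gripper_width: 0.163
finger_force: 15.0
```

>>> play_rows(
  plan=[
    [[0,1,0,-0.007],[0,1,0,-0.007]],
  ],
)

```text
clock: 21.75
eef_pos: [0.5882, 0.0445, 0.2266]
ee_rot: [-2.002, -2.421, -0.0]
contact_force: [-0.7, -3.0, 3.1]
gripper_width: 0.158
finger_force: 15.0
```

```bash
python3 f.py
```

```text
21.75 F tool [-2.77 -1.23 -3.06] tq [-0.48  0.13  0.19] loc [-89.24 -37.55] ang -1.35
```

>>> play_rows(
  plan=[
    [[0,1,0,-0.007],[0,1,0,-0.007]],
  ],
)

```text
clock: 21.95
eef_pos: [0.5891, 0.0447, 0.2266]
ee_rot: [-1.993, -2.428, -0.0]
contact_force: [-0.6, -2.7, 1.8]
gripper_width: 0.155
finger_force: 15.0
```

>>> play_rows(
  plan=[
    [[0,1,0,-0.007],[0,1,0,-0.007]],
  ],
)

```text
clock: 22.15
eef_pos: [0.5898, 0.0448, 0.2266]
ee_rot: [-1.984, -2.435, 0.001]
contact_force: [-1.5, -2.8, 3.5]
gripper_width: 0.157
finger_force: 15.0
```

```bash
python3 f.py
```

```text
22.15 F tool [-2.46 -2.07 -3.48] tq [-0.51  0.29  0.12] loc [-87.58 -37.61] ang -2.14
```

>>> play_rows(
  plan=[
    [[0,1,0,-0.007],[0,1,0,-0.007],[0,1,0,-0.007]],
  ],
)

```text
clock: 22.45
eef_pos: [0.5906, 0.0448, 0.2266]
ee_rot: [-1.976, -2.441, 0.001]
contact_force: [-4.4, -5.0, 3.3]
gripper_width: 0.156
finger_force: 15.0
```

```bash
python3 f.py
```

```text
22.45 F tool [-3.96 -5.33 -3.33] tq [-0.6   0.5   0.05] loc [-86.79 -37.69] ang -2.52
```

>>> play_rows(
  plan=[
    [[-0.3,0.5,0,-0.004],[-0.4,1.1,0,-0.007],[-0.4,1.1,0,-0.007]],
  ],
)

```text
clock: 22.75
eef_pos: [0.5913, 0.0447, 0.2264]
ee_rot: [-1.967, -2.447, 0.002]
contact_force: [-3.7, -3.9, 3.3]
gripper_width: 0.156
finger_force: 15.0
```

```bash
python3 f.py
```

```text
22.75 F tool [-2.99 -4.41 -3.27] tq [-0.5   0.7  -0.02] loc [-86.11 -37.87] ang -2.92
```

>>> play_rows(
  plan=[
    [[0,0,0,0],[0,0,0,0]],
  ],
)

```text
clock: 22.95
eef_pos: [0.5913, 0.0448, 0.2264]
ee_rot: [-1.967, -2.447, 0.002]
contact_force: [-4.4, -3.8, 2.9]
gripper_width: 0.153
finger_force: 15.0
```

```bash
python3 f.py
```

```text
22.95 F tool [-2.72 -5.1  -2.87] tq [-0.52  0.6   0.  ] loc [-86.11 -37.85] ang -2.92
```

>>> play_rows(
  plan=[
    [[0,0.6,0,-0.003],[0,0.6,0,-0.003]],
  ],
)

```text
clock: 23.15
eef_pos: [0.5917, 0.0448, 0.2264]
ee_rot: [-1.963, -2.45, 0.003]
contact_force: [-4.6, -3.4, 3.9]
gripper_width: 0.157
finger_force: 15.0
```

```bash
python3 f.py
```

```text
23.15 F tool [-2.33 -5.26 -3.91] tq [-0.52  0.76 -0.03] loc [-85.76 -37.9 ] ang -3.09
```

>>> play_rows(
  plan=[
    [[0,0.5,0,-0.003],[0,0.9,0,-0.005],[0,0.9,0,-0.005]],
  ],
)

```text
clock: 23.45
eef_pos: [0.5922, 0.0448, 0.2263]
ee_rot: [-1.957, -2.455, 0.004]
contact_force: [-5.3, -5.2, 3.9]
gripper_width: 0.157
finger_force: 15.0
```

```bash
python3 f.py
```

```text
23.45 F tool [-3.88 -6.32 -3.87] tq [-0.62  0.92  0.01] loc [-85.19 -37.94] ang -3.37
```

>>> play_rows(
  plan=[
    [[-0.2,0.7,0,-0.004],[-0.2,0.7,0,-0.004],[-0.2,0.7,0,-0.004]],
  ],
)

```text
clock: 23.75
eef_pos: [0.5927, 0.0447, 0.2262]
ee_rot: [-1.952, -2.458, 0.004]
contact_force: [-6.0, -4.7, 4.5]
gripper_width: 0.157
finger_force: 15.0
```

```bash
python3 f.py; python3 - <<'E'
from h import *
for t in(.22,.18,.14,.1,.06,.03,0,-.02): print(t,95*np.cos(t)-74*np.sin(t)-76.6,74*np.cos(t)+95*np.sin(t)-92.9)
E
```

```text
23.75 F tool [-3.19 -6.92 -4.52] tq [-0.61  1.02 -0.08] loc [-84.79 -38.1 ] ang -3.59
0.22 -0.03873442157679108 0.048225443147373426
0.18 3.616962381360551 -3.0877572582257216
0.14 7.144329156527036 -6.367420389062389
0.1 10.537722869547167 -9.785517187977419
0.06 13.791714814365506 -13.336579429247664
0.03 16.13758619116915 -16.083724983337845
0 18.400000000000006 -18.900000000000006
-0.02 19.860901968631538 -20.814672842539892
```

>>> play_rows(
  plan=[
    [[-0.4,0,-0.4,0],[-2.2,0,1,0],[-4,0,2.7,0],[-5.8,0,4.3,0],[-7.5,0,6,0],[-9.2,0,7.7,0],[-10.9,0,9.4,0],[-10.9,0,9.4,0]],
  ],
)

```text
clock: 24.55
eef_pos: [0.5946, 0.0348, 0.2155]
ee_rot: [-1.951, -2.456, 0.004]
contact_force: [-6.2, -3.1, 2.1]
gripper_width: 0.155
finger_force: 15.0
```

```bash
python3 f.py
```

```text
24.55 F tool [-1.65 -6.72 -2.03] tq [-0.3   0.95 -0.11] loc [-84.56 -48.24] ang -3.58
```

>>> play_rows(
  plan=[
    [[-1.6,0,1.8,0],[-3.3,0,3.6,0],[-3.3,0,3.6,0]],
  ],
)

```text
clock: 24.85
eef_pos: [0.5952, 0.0317, 0.2118]
ee_rot: [-1.951, -2.456, 0.004]
contact_force: [-6.7, -0.6, 0.7]
gripper_width: 0.154
finger_force: 15.0
```

```bash
python3 f.py
```

```text
24.85 F tool [ 0.92 -6.62 -0.66] tq [-0.15  0.85 -0.11] loc [-84.4  -51.34] ang -3.58
```

Clear of the nose, so I keep lowering to level.

>>> play_rows(
  plan=[
    [[-1.2,0,1.4,0],[-2.3,0,2.7,0],[-3.3,0,4,0],[-3.3,0,4,0]],
  ],
)

```text
clock: 25.25
eef_pos: [0.5959, 0.0288, 0.2078]
ee_rot: [-1.951, -2.456, 0.004]
contact_force: [-6.3, -0.9, 0.4]
gripper_width: 0.155
finger_force: 15.0
```

```bash
python3 f.py
```

```text
25.25 F tool [ 0.54 -6.33 -0.35] tq [-0.15  0.91 -0.07] loc [-84.19 -54.38] ang -3.58
```

>>> play_rows(
  plan=[
    [[-0.4,0,0.6,0],[-0.7,0,1,0],[-0.7,0,1,0]],
  ],
)

```text
clock: 25.55
eef_pos: [0.596, 0.0287, 0.2076]
ee_rot: [-1.95, -2.455, 0.003]
contact_force: [-7.5, 0.0, 3.8]
gripper_width: 0.159
finger_force: 15.0
```

```bash
python3 f.py
```

```text
25.55 F tool [ 1.73 -7.28 -3.79] tq [ 0.15  1.24 -0.08] loc [-84.11 -54.48] ang -3.59
```

The bar rests on the catch floor. Easing the push so the bar seats against the nose, then I'll let go.

>>> play_rows(
  plan=[
    [[0,-0.5,-0.5,0.003],[0,-1,-0.5,0.006],[0,-1.5,-0.5,0.009],[0,-2,-0.5,0.012],[0,-2,-0.5,0.012]],
  ],
)

```text
clock: 26.05
eef_pos: [0.5949, 0.0285, 0.2077]
ee_rot: [-1.965, -2.445, 0.001]
contact_force: [-4.6, 3.0, -0.8]
gripper_width: 0.158
finger_force: 15.0
```

```bash
python3 f.py
```

```text
26.05 F tool [ 3.88 -3.9   0.84] tq [ 0.51  0.84 -0.03] loc [-85.3  -54.49] ang -2.92
```

>>> play_rows(
  plan=[
    [[0.2,-0.5,0,0.003],[0.3,-1,0,0.006],[0.3,-1,0,0.006]],
  ],
)

```text
clock: 26.35
eef_pos: [0.5943, 0.0284, 0.2078]
ee_rot: [-1.973, -2.44, 0.0]
contact_force: [-3.6, 4.5, -2.4]
gripper_width: 0.16
finger_force: 15.0
```

```bash
python3 f.py
```

```text
26.35 F tool [ 5.12 -2.54  2.41] tq [ 0.66  0.73 -0.  ] loc [-85.92 -54.47] ang -2.58
```

>>> play_rows(
  plan=[
    [[0.3,-0.5,0.2,0.003],[0.5,-1,0.3,0.006],[0.5,-1,0.3,0.006]],
  ],
)

```text
clock: 26.65
eef_pos: [0.5938, 0.0284, 0.2079]
ee_rot: [-1.981, -2.435, -0.001]
contact_force: [-3.4, 4.4, -4.2]
gripper_width: 0.154
finger_force: 15.0
```

```bash
python3 f.py
```

```text
26.65 F tool [ 4.95 -2.43  4.17] tq [0.76 0.62 0.18] loc [-86.39 -54.42] ang -2.25
```

>>> play_rows(
  plan=[
    [[0.3,0,0.6,0],[0.3,0,0.6,0],[0.3,0,0.6,0]],
  ],
)

```text
clock: 26.95
eef_pos: [0.5939, 0.0283, 0.2077]
ee_rot: [-1.981, -2.436, -0.0]
contact_force: [-3.7, 3.1, -3.0]
gripper_width: 0.155
finger_force: 15.0
```

>>> play_rows(
  plan=[
    [[0,0,0,0],[0,0,0,0],[0,0,0,0],[0,0,0,0],[0,0,0,0]],
  ],
  fingers=130,
)

```text
clock: 27.45
eef_pos: [0.5948, 0.0274, 0.2087]
ee_rot: [1.982, 2.436, 0.001]
contact_force: [-0.2, 0.3, -0.2]
gripper_width: 0.49
finger_force: 0.0
```

>>> play_rows(
  plan=[
    [[0,0,-10,0],[0,0,-25,0],[0,0,-45,0],[0,0,-70,0],[0,0,-95,0],[0,-20,-110,0],[0,-45,-110,0],[0,-60,-110,0],[0,-60,-110,0]],
  ],
)

```text
clock: 28.35
eef_pos: [0.5345, 0.0151, 0.3196]
ee_rot: [1.982, 2.436, 0.001]
contact_force: [0.3, -0.0, 0.1]
gripper_width: 0.488
finger_force: 0.0
```

```bash
python3 - <<'E'
from h import *
w=snap('wrist');a=snap('scene');P=cloud(w)
i1=cv2.resize(a['img'][180:330,210:360],(400,400));i2=cv2.resize(w['img'],(400,300))
c=np.zeros((400,800,3),np.uint8);c[:,:400]=i1;c[:300,400:]=i2;cv2.imwrite('pics/e.png',c[:,:,::-1])
A=P.reshape(-1,3);A=A[np.isfinite(A[:,2])];L=np.c_[loc(A),A[:,2]*1000]
for y in range(-150,60,10):
    k=L[(abs(L[:,1]-y)<2.5)&(L[:,0]<-70)&(L[:,0]>-125)&(L[:,2]>140)&(L[:,2]<250)]
    if len(k)>4:print(y,len(k),np.percentile(k[:,0],[2,98]).round(1),np.percentile(k[:,2],[50,98]).round(1))
k=L[(L[:,2]>180)&(L[:,2]<245)&(L[:,1]<0)&(L[:,1]>-90)&(L[:,0]<-60)&(L[:,0]>-110)];print('grip',len(k),k.min(0),k.max(0))
E
```

```text
-130 6 [-95.8 -95.5] [142.3 143.4]
-120 33 [-90.9 -70.5] [154.2 157.7]
-110 46 [-86.5 -80.6] [156.6 158.1]
-100 109 [-86.8 -72.7] [158.2 169.1]
-90 114 [-87.2 -72.8] [160.2 168.8]
-80 73 [-87.7 -78.6] [156.7 167.8]
-70 52 [-88.1 -80.9] [156.5 157.9]
-60 205 [-92.6 -80. ] [238.2 240.8]
-50 338 [-93.  -75.4] [228.4 240.9]
-40 130 [-89.3 -75. ] [159.4 169.1]
-30 137 [-89.9 -75.2] [159.7 169.2]
-20 139 [-90.1 -75.5] [160.6 169. ]
-10 142 [-90.6 -76. ] [160.7 168.8]
0 142 [-91.  -76.8] [158.8 168.6]
10 144 [-91.4 -77.3] [160.  169.3]
20 154 [-91.8 -77.6] [157.9 169.1]
30 161 [-92.2 -78. ] [161.1 169.1]
40 207 [-97.5 -78.2] [160.5 168.9]
50 165 [-93.  -78.5] [163.  169.1]
grip 1008 [-93.47608164 -63.06686962 180.22372912] [-78.3744894  -43.56891929 241.52906915]
```

View pics/e.png

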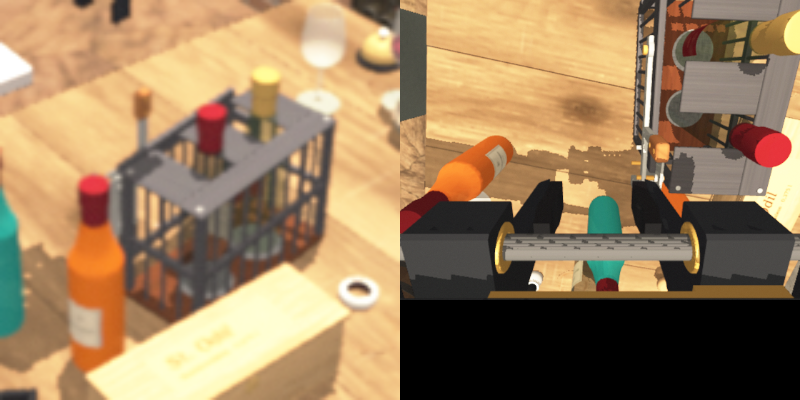

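The picture shows the gate shut with its grip upright at (660,150). The bar is level (top 157 mm along its whole length) at q≈-0.04, and it has held on its own since release. The red bottle is in its place. Handing in.

```bash
python3 -c "
from cell import env
print(env.job_done())"
```

```text
the job is handed in; nothing more can be done
None
```

I put the red-capsule half bottle upright in the right place of the lock-up, shut and latched the gate so it holds on its own, and handed the job in; the verdict was not shown.

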